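# Bring the punch turret round and lock it

## Robot

A 6-joint arm with a two-finger parallel gripper is mounted at the origin on the work surface. World frame = base frame: x ahead of the robot, y to its left, z up, the work surface at z = 0. Lengths are in m, angles in rad, forces in N, time in s.
With the tool pointing down it reaches from about 0.375 to 0.825 m from the base axis. Payload 5.5 kg.
Tool frame: the origin (TCP) lies between the finger pads; the fingertips stand arm.nose_length ahead of it and the grasp point (between the pads) lies 3 mm ahead of it (arm.nose_length is the distance from the TCP to the fingertips, in m); z points along the fingers, x is the direction in which the jaws open and shut, and the axes are right-handed (so a half turn about z gives the same grasp; the last joint's range is limited). The gripper opens to 85 mm and grips with 20 to 120 N. Pads are 22 mm wide; open, the fingers measure 114 mm over their backs; the gripper's body (76 mm by 85 mm) begins 54 mm behind the grasp point. The pads swing forward as they close: fully open they stand 13 mm farther back than shut.
Start: joints at [-1.159, 0.314, -0.047, 1.21, 0, 1.571], TCP at [0.24, -0.55, 0.253] pointing down, gripper open.
Joint ranges: [-2.67, 2.67], [-0.69, 1.73], [-1.03, 1.25], [-2.08, 2.16], [-1.42, 1.45], [-3.14, 3.14]. Speed limits (rad/s): [2.39, 2.39, 3.01, 3.14, 3.14, 3.14].

## Interface

Orientations are given as a rotation vector (axis times angle).
In Python, from rig import monitor, imaging, job, arm gives the robot as it stands. The module is installed in compiled form; this text tells all that it offers.
- The arm moves only by the tool apply_moves, never from a script. Its argument "steps" is a list of rows, each a list of 4 numbers: the shift along the world's x, y, z in m, then the turn about the world's z in degrees. A call has exactly 5 rows; each row shifts and turns the commanded pose from where the row before left it; what a row does not reach is not made up. A row lasts 1/12 s, in which the tool goes at most 41.7 mm and 7.16 degrees, less where a joint would pass 70% of its speed; a pose out of reach is approached as far as the arm can. A call is refused whole if a number of a shift passes 0.0417 or a number of a turn 7.16, either way. A call with a gripper value outside its range is refused whole. "claw" is the opening, from 0 (shut) to 1 (fully open), set as the call begins (left out, the last holds). The fingers move at their own pace and stop on an object; the grip force is fixed at half the most. Time passes only in rows, so rows that do not move let the fingers close, or fill a call up. It gives the time, the measured TCP pose, the force and the opening at its end, in the units of the state.
- monitor.get_obs(): the state, without advancing time (a new reading comes with each control period).
- imaging.capture(name): name is "side" or "top" or "wrist"; returns a dict with "image" (480x640x3 uint8, red, green, blue), "K" (3x3 intrinsics, pixels), "distortion" ([k1, k2, p1, p2, k3] as OpenCV has them; the pictures are not rectified), "rvec" (rotation vector, rad) and "tvec" (3), from world to camera coordinates, as OpenCV has them. Camera axes: x right, y down, z forward; pixel columns grow to the right and rows downward; lengths in m; the calibration is good to about 2 mm. A picture is of the moment at which its call begins. There is no depth.
- job.sign_off(): hands the job in, once; it reports no verdict.
The state is a dict: "time_s": time; "joint_pos": joint angles; "qvel": joint speeds; "joint_efforts": joint torques, N m; "tool_pos": TCP position; "orientation": TCP orientation; "wrist_force": force on the tool from outside, world axes, zero at the start; "torque": the same for the moment, N m; "gripper_width": finger opening in m.
Only numpy, scipy, OpenCV 4.12 (cv2) and the standard library are available. Lean on these libraries where they do the work, as an engineer would, in place of code of your own. Each camera call takes 0.05 s, during which the arm holds its last target. There are 200 camera calls.

## Task

Lock the punch turret: grip its bar knob and turn it the shorter way round, slowly, until the notch in the plate comes under the steel locking pin and the pin drops in and stops the turret; do not force the turret on against the pin. Then let go of the knob and push the pin gently straight down until its collar sits on the bridge. Leave the plug in the other bridge and the things lying about undisturbed.

Things in the scene. Friction and masses are not known exactly. Their poses are not given: they have to be found in the camera images.
- head: The punch turret's fixed cast base, 160 (x) x 170 (y) mm, with two steel bridges over the turret plate's rim. Origin on the bench under the turret's vertical axis, z up. The bridges stand at y = +60 and y = -60 mm, each with a vertical 11 mm guide hole. The locking pin stands in one of them, a grey plug in the other.
- bridge_left (a point): Top of the guide hole in the bridge at the base's y = +60 mm, 80 mm above the bench. The beam is 136 mm along the base's x and 22 mm along y.
- bridge_right (a point): The same on the bridge at the base's y = -60 mm.
- turret (a joint): Angle of the turret's knob and plate about the vertical axis, rad, counter-clockwise from above positive. No end stops: it wraps round. It stays where left; turning takes about 0.12 N m. At 0 the knob's white line points to the base's -x, at +1.571 to its -y (right bridge), at -1.571 to its +y (left bridge). Starts between -0.9 and 0.9.
- plate_mid (a point): Centre of the top of the round steel plate, 136 mm across and 8 mm thick, that turns rigidly with the knob, 52 mm above the bench. Its rim has a single notch, 12 mm wide, centred 60 mm from the axis. The notch lies only roughly below the knob's white line, up to 0.09 rad to either side, so its exact place must be felt or seen. This point itself does not turn.
- knob_grip (a point): Point on the turret's axis in the middle of the black bar knob, 129 mm above the bench. The bar is 46 mm long (this point's x axis), 14 mm thick (its y) and 34 mm high (110 to 144 mm above the bench), with a 44 mm round flange under it. A white line on its top runs from the middle to this point's -x end.
- pin_top (a point): Centre of the top of the loose steel locking pin (0.12 kg): shaft 10 mm thick, 44 long; collar 24 wide, 4 thick; head 18 wide, 4 thick. At first its tip rests on the plate: top 104 mm above the bench. Over the notch, turned under 0.3 rad/s, it falls 8 mm (top 96) and blocks the turret: torque rises. The last 8 mm need a push against about 6 N friction, till the collar is on the bridge (top 88).
- plug_top (a point): Centre of the top of the loose grey plug, a 19 mm disc 4 mm thick lying on the other bridge. Leave alone.
- bottle_mid (a point): Middle of a loose white glue bottle, 52 mm wide, about 130 mm high, standing near the turret. Leave alone.
- clamp_mid (a point): Middle of a loose steel clamp, about 52 x 70 mm with a screw sticking out 60 mm, 20 mm high, lying near the turret. Leave alone.
- driver_grip (a point): Handle of a loose screwdriver lying beyond the turret. Leave alone.
Things that resemble listed ones, but are neither listed nor needed, are in the scene too. Of the things that look like the part that bears pin_top, the smaller one is meant.

How it is judged:
On the way:
1. the notch is under the pin and the pin has dropped into it (pin top at least 5 mm lower than at the start), unpushed (z of pin_top in the frame of head below 0.099 m and contact force between pin and the arm below 0.5 N and contact force between pin and the fingers below 0.5 N), for 0.2 s.
At the end, for the whole second after the job is handed in: The pin stands upright in its own bridge with its collar down on the bridge (within 1.5 mm) and still, through the notch, so that the turret is locked with the knob's line pointing to that bridge (within about 10 degrees) (z of pin_top in the frame of head below 0.0895 m and angle between pin_top's own z axis and vertical below 0.1 rad and linear speed of pin below 0.01 m/s and ((value of joint turret between 1.4 and 1.75 rad and y of pin_top in the frame of head between -0.065 and -0.055 m) or (value of joint turret between -1.75 and -1.4 rad and y of pin_top in the frame of head between 0.055 and 0.065 m))); the robot touches nothing.
It fails at once if the turret was turned the long way round: more than about 75 degrees towards the bridge without the pin, or far past the pin (value of joint turret above 1.9 rad or value of joint turret below -1.9 rad or (value of joint turret above 1.3 rad and y of pin_top in the frame of head above 0 m) or (value of joint turret below -1.3 rad and y of pin_top in the frame of head below 0 m)).
It fails at once if the turret was forced against the pin (over 15 N) (contact force between pin and turret above 15 N).
It fails at once if the pin was pushed with more than 30 N (contact force between pin and the fingers above 30 N).
It fails at once if the plug was displaced by more than 10 mm (distance of plug_top from where it was at the start of the episode above 0.01 m).
It fails at once if the bottle, clamp or screwdriver was moved by more than 20 mm (distance of any of bottle_mid, clamp_mid, driver_grip from where it was at the start of the episode above 0.02 m).
It also fails if it takes over 64 s, if anything falls off the work surface, if the arm or the gripper's body presses on something with over 40 N, if the wrist force passes 120 N, or if a joint passes its speed limit or range.

## Working session

There is one attempt and no reset: what is moved stays moved. The work goes in short steps, Python scripts to look and compute and a tool call to move; the robot and the scene stay as the last step left them, time stands still between calls to the robot, and variables do not carry over. Pictures are saved under pics/ and viewed, about 8 in all and at most 12, crops included, and the job is handed in when it is done.

Besides the shell and the picture viewer there is one more tool, called as name(argument=value, ...) on one line, values as JSON. apply_moves: Moves the arm, as the interface text tells. Its arguments: {"type":"object","properties":{"steps":{"type":"array"},"claw":{"type":"number"}},"required":["steps"]}

```bash
mkdir -p pics && cat > h.py <<'E'
import numpy as np, cv2
from rig import monitor, imaging, job, arm
def cap(n,save=None):
    c=imaging.capture(n)
    if save: cv2.imwrite('pics/'+save,c['image'][:,:,::-1])
    np.save(f'{n}.npy',c,allow_pickle=True); return c
def load(n): return np.load(f'{n}.npy',allow_pickle=True).item()
def ray(c,uv):
    p=cv2.undistortPoints(np.array(uv,float).reshape(-1,1,2),c['K'],np.array(c['distortion'])).reshape(-1,2)
    R=cv2.Rodrigues(np.array(c['rvec'],float))[0]; o=-R.T@np.array(c['tvec'],float).ravel()
    d=np.c_[p,np.ones(len(p))]@R
    return o,d
def onz(c,uv,z):
    o,d=ray(c,uv); return o+d*((z-o[2])/d[:,2])[:,None]
def proj(c,P):
    return cv2.projectPoints(np.array(P,float).reshape(-1,1,3),np.array(c['rvec'],float),np.array(c['tvec'],float),c['K'],np.array(c['distortion']))[0].reshape(-1,2)
E
python3 - <<'E'
from h import *
a=cap('top','top0.png');b=cap('side','side0.png')
print(monitor.get_obs()); print(arm.nose_length)
for c in(a,b): print(ray(c,[[320,240]]))
E
```

```text
{'time_s': 0.1, 'joint_pos': array([-1.15900244e+00,  3.14152228e-01, -4.79935398e-02,  1.21024383e+00,
        1.84884512e-05,  1.57080116e+00]), 'qvel': array([ 1.92343315e-05, -7.60986763e-04,  1.27472047e-03, -1.57799050e-03,
        7.10330205e-04,  2.17948093e-05]), 'joint_efforts': array([-7.90910326e-05, -5.40766954e+01,  3.40541768e+01,  1.11578061e-02,
       -2.92262803e-05, -3.24217342e-05]), 'tool_pos': array([ 0.23995185, -0.54936928,  0.2525163 ]), 'orientation': array([-2.62793559e+00,  1.71987680e+00,  2.07762141e-03]), 'wrist_force': array([ 0.15853541,  0.03445234, -0.58468514]), 'torque': array([-0.01505197, -0.07905929, -0.01993936]), 'gripper_width': 0.08542752419871531}
0.022
(array([0.44723448, 0.02612333, 1.13911525]), array([[ 0.14564566,  0.00443079, -0.98933477]]))
(array([0.37918051, 0.59596483, 0.56063427]), array([[ 0.29151537, -0.74874507, -0.59539199]]))
```

View pics/top0.png

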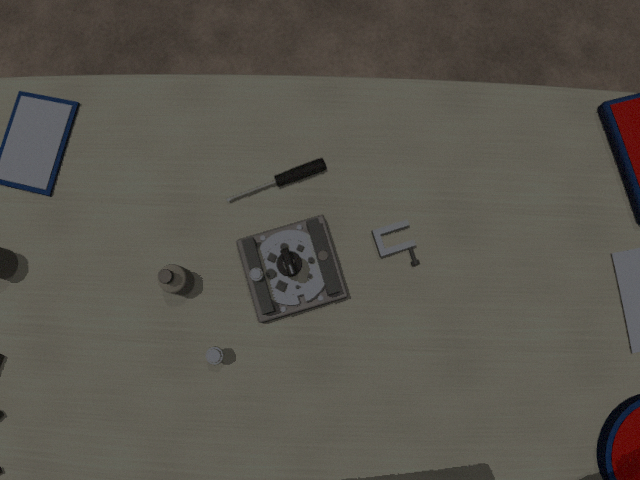

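View pics/side0.png

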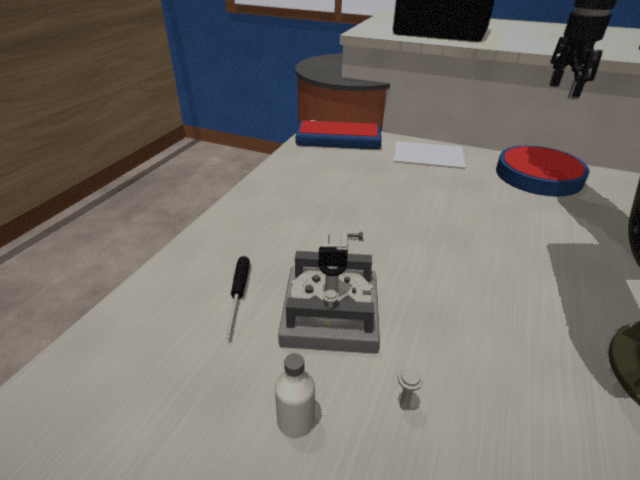

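Top view: the turret is at about (290,265). Pin candidates are (256,274), in the left bridge, and (215,355), standing on the bench and larger. The plug is at about (323,256). An enlarged crop should confirm which is which.

```bash
python3 - <<'E'
import cv2
i=cv2.imread('pics/top0.png')[205:375,190:360]
i=cv2.convertScaleAbs(i,alpha=1.6)
cv2.imwrite('pics/c1.png',cv2.resize(i,(595,595),interpolation=cv2.INTER_CUBIC))
E
```

```text
(no output)
```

View pics/c1.png

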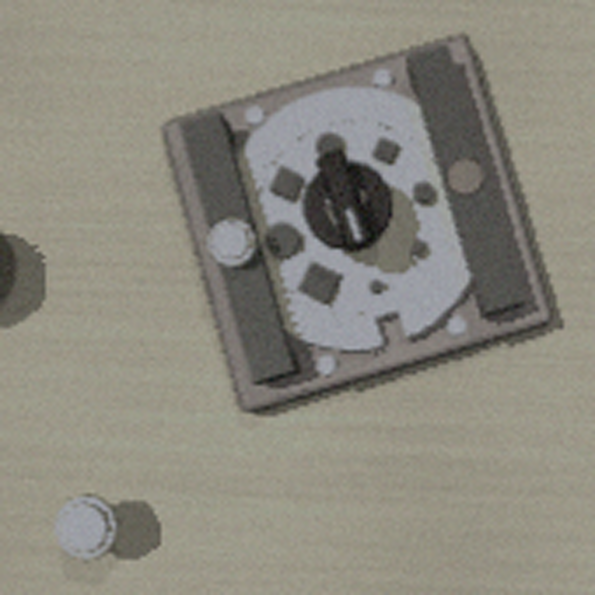

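The crop shows the smaller pin at (256,274) in the bridge on the base's +y side, and the larger lookalike on the bench at (215,355). The white line and the notch, at crop (388,325), both point towards the robot and slightly right, so base -x faces the robot. The turret therefore has to turn clockwise (negative). Next I measure.

```bash
python3 - <<'E'
from h import *
a=load('top');b=load('side')
C=lambda x,y:[190+x/3.5,205+y/3.5]
pin=onz(a,[C(231,242)],.104)[0];plug=onz(a,[C(466,176)],.084)[0]
print('pin',pin,'plug',plug,'mid',(pin+plug)/2)
print('side pin',onz(b,[[331,296]],.104), 'big',onz(a,[C(84,527)],.1))
d=pin-plug; yaw=np.arctan2(-d[0],d[1]);print('yaw',yaw)
cor=onz(a,[C(163,128),C(463,37),C(558,322),C(247,410)],.02);print('base corners',cor,cor.mean(0))
kn=onz(a,[C(329,152),C(357,243)],.144);print('knob ends',kn,kn.mean(0),np.arctan2(*(kn[0]-kn[1])[[1,0]]))
no=onz(a,[C(388,328)],.052)[0];m=(pin+plug)/2
v=no-m;print('notch',no,np.hypot(*v[:2]),'q_notch',np.arctan2(-v[1],-v[0])-yaw)
E
```

```text
pin [0.53730738 0.13889775 0.104     ] plug [0.57564445 0.02457615 0.084     ] mid [0.55647591 0.08173695 0.094     ]
side pin [[0.53461109 0.14604906 0.104     ]] big [[0.39589959 0.20588321 0.1       ]]
yaw 0.3235590688916396
base corners [[ 0.60461596  0.18717622  0.02      ]
 [ 0.65845249  0.02815301  0.02      ]
 [ 0.507317   -0.02611779  0.02      ]
 [ 0.45627635  0.13605473  0.02      ]] [0.55666545 0.08131654 0.02      ]
knob ends [[0.57793693 0.08981724 0.144     ]
 [0.53512738 0.07506552 0.144     ]] [0.55653216 0.08244138 0.144     ] 0.3318465102638937
notch [0.50007958 0.06224993 0.052     ] 0.059668167251755055 q_notch 0.009134267677117558
```

apply_moves(steps=[[0.0186,0.0372,0,0],[0.0186,0.0372,0,0],[0.0186,0.0372,0,0],[0.0186,0.0372,0,0],[0.0186,0.0372,0,0]], claw=1)

```text
time_s: 0.52
tool_pos: [0.3333, -0.362, 0.2529]
orientation: [-2.628, 1.721, 0.001]
wrist_force: [0.6, 0.1, 0.0]
gripper_width: 0.0854
```

```bash
python3 -c "
from h import *
o=monitor.get_obs();print(o['joint_pos'],o['tool_pos'],o['orientation'])"
```

```text
[-8.26680272e-01  1.11635034e-01 -3.00687627e-01  1.15911164e+00
  1.55340361e-04  1.90392369e+00] [ 0.33330276 -0.36195277  0.25287911] [-2.62773397e+00  1.72124727e+00  9.12073578e-04]
```

apply_moves(steps=[[0.0186,0.0372,0,7],[0.0186,0.0372,0,7],[0.0186,0.0372,0,7],[0.0186,0.0372,0,7],[0.0186,0.0372,0,7]])

```text
time_s: 0.93
tool_pos: [0.4264, -0.1759, 0.2532]
orientation: [-3.027, 0.842, 0.0]
wrist_force: [1.3, -0.5, 0.9]
gripper_width: 0.0852
```

apply_moves(steps=[[0.0186,0.0372,0,7],[0.0186,0.0372,0,7],[0.0186,0.0372,0,7],[0.0186,0.0372,0,7],[0.0186,0.0372,0,7]])

```text
time_s: 1.35
tool_pos: [0.5194, 0.0103, 0.2531]
orientation: [3.14, 0.108, -0.001]
wrist_force: [1.3, -0.4, 0.3]
gripper_width: 0.0853
```

apply_moves(steps=[[0.0,0.0372,0,7],[0.0,0.0372,0,7],[0,0,0,7],[0,0,0,7],[0,0,0,7]])

```text
time_s: 1.77
tool_pos: [0.5187, 0.0837, 0.2528]
orientation: [-2.961, -1.05, 0.002]
wrist_force: [-0.3, 0.4, -0.2]
gripper_width: 0.085
```

apply_moves(steps=[[0,0,0,7],[0,0,0,7],[0,0,0,7],[0,0,0,7],[0,0,0,7]])

```text
time_s: 2.18
tool_pos: [0.5188, 0.0825, 0.2528]
orientation: [-2.51, -1.889, 0.001]
wrist_force: [0.3, -0.1, 0.7]
gripper_width: 0.0858
```

apply_moves(steps=[[0,0,0,7],[0,0,0,7],[0,0,0,7],[0,0,0,7],[0,0,0,7]])

```text
time_s: 2.6
tool_pos: [0.5188, 0.0825, 0.2529]
orientation: [-1.825, -2.556, 0.001]
wrist_force: [0.3, -0.5, -0.1]
gripper_width: 0.0854
```

```bash
python3 - <<'E'
from h import *
o=monitor.get_obs();print(o['joint_pos'],o['tool_pos'],o['orientation'])
w=cap('wrist','w1.png')
print(ray(w,[[320,240]]), proj(w,[[.5565,.082,.144],[.5373,.139,.104],[.5756,.0246,.084]]))
E
```

```text
[ 1.57672162e-01  1.74227969e-01 -2.27378794e-01  1.17009283e+00
 -3.14434202e-05 -1.72825296e-01] [0.51883024 0.08247997 0.25288936] [-1.82539657e+00 -2.55609591e+00  1.03062886e-03]
(array([0.45350723, 0.06033455, 0.37417236]), array([[ 0.25768822,  0.10425779, -0.96071683]])) [[296.18562771 292.19844252]
 [373.19789517 271.77816662]
 [229.22749741 262.50288653]]
```

View pics/w1.png

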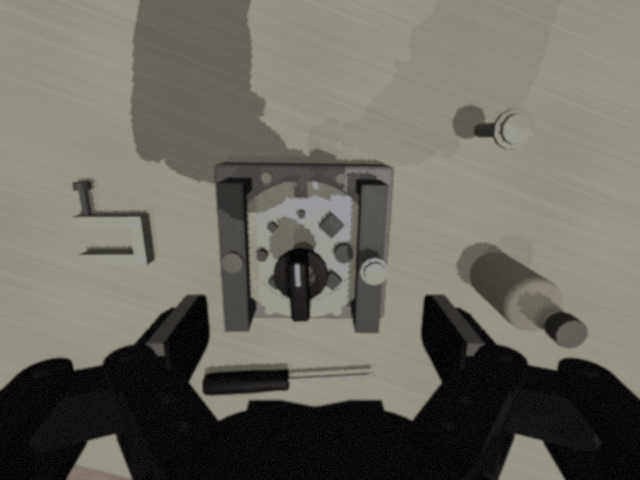

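```bash
python3 - <<'E'
from h import *
w=load('wrist')
pin=onz(w,[[374,270]],.104)[0];plug=onz(w,[[232,262]],.084)[0]
m=(pin+plug)/2;d=pin-plug;print(pin,plug,m,np.hypot(*d[:2]),np.arctan2(-d[0],d[1]))
y=.325;c=np.array([.5565,.082,.144]);u=np.array([np.cos(y),np.sin(y),0])
i=w['image'][:,:,::-1].copy();i=cv2.convertScaleAbs(i,alpha=1.5)
i=cv2.resize(i[150:340,210:400],(760,760//1),interpolation=cv2.INTER_CUBIC)
n=np.array([-u[1],u[0],0])
for P in (c,c-.023*u,c+.023*u,c-.023*u+.007*n,c+.023*u+.007*n,c-.023*u-.007*n,c+.023*u-.007*n):
    p=(proj(w,[P])[0]-[210,150]+.5)*4; cv2.circle(i,tuple(int(v) for v in p),2,(0,0,255),-1)
cv2.imwrite('pics/c2.png',i[60:660])
E
```

```text
[0.5356659  0.13905248 0.104     ] [0.57438869 0.02673053 0.084     ] [0.5550273  0.08289151 0.094     ] 0.11880939753363323 0.331988516803879
```

View pics/c2.png

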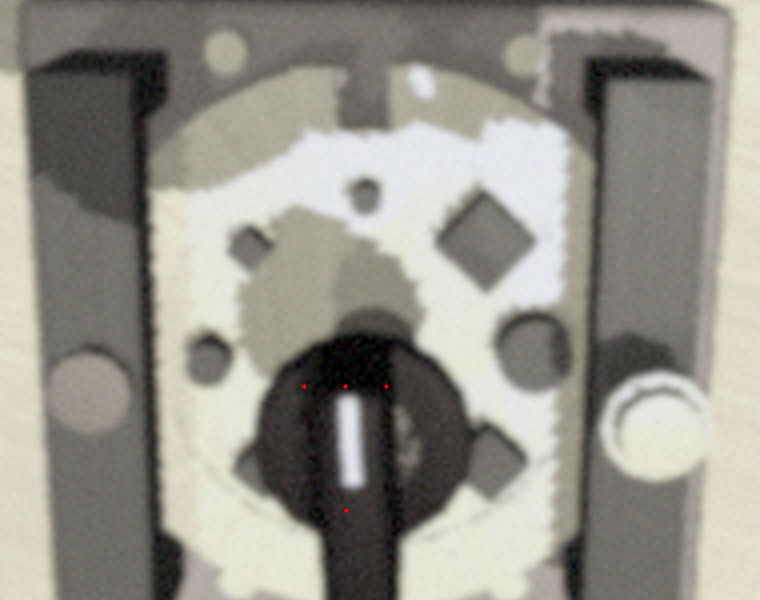

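```bash
python3 - <<'E'
from h import *
w=load('wrist')
C=lambda x,y:[x/4+210-.4,(y+60)/4+150-.4]
l=onz(w,[C(348,395),C(353,488),C(307,555),C(400,555)],.144);d=l[1]-l[0];print(l,np.arctan2(d[1],d[0]),np.hypot(*d[:2]))
p=onz(w,[C(657,432),C(89,392)],.104);p[1]=onz(w,[C(89,392)],.084);d=p[0]-p[1];yaw=np.arctan2(-d[0],d[1]);m=p.mean(0);print(p,m,yaw)
n=onz(w,[C(364,128),C(367,90)],.052);
for k in n:
  v=k-m;print(k,np.hypot(*v[:2]),np.arctan2(-v[1],-v[0])-yaw)
E
```

```text
[[0.53609145 0.07563113 0.144     ]
 [0.55210893 0.08178317 0.144     ]
 [0.56685099 0.07808775 0.144     ]
 [0.56155297 0.09360052 0.144     ]] 0.36671038772919917 0.017158300974572625
[[0.53778957 0.13975661 0.104     ]
 [0.5749581  0.0267533  0.084     ]] [0.55637383 0.08325495 0.094     ] 0.31776915402414285
[0.50690688 0.06523282 0.052     ] 0.052647666958177124 0.03161147372702594
[0.49851629 0.06317391 0.052     ] 0.06124331491046861 0.016299640016706807
```

apply_moves(steps=[[0.0122,0,0,1],[0.0125,0,0,0],[0.0125,0,0,0],[0,0,-0.02,0],[0,0,-0.02,0]], claw=0.5)

```text
time_s: 3.07
tool_pos: [0.5579, 0.0827, 0.2135]
orientation: [1.814, 2.563, 0.003]
wrist_force: [0.1, -0.1, -0.3]
gripper_width: 0.0424
```

apply_moves(steps=[[0,0,-0.02,0],[0,0,-0.02,0],[0,0,-0.02,0],[0,0,-0.01,0],[0,0,-0.007,0]])

```text
time_s: 3.48
tool_pos: [0.5553, 0.0824, 0.1347]
orientation: [-1.812, -2.564, 0.003]
wrist_force: [0.6, -0.4, 0.2]
gripper_width: 0.0426
```

```bash
python3 - <<'E'
from h import *
o=monitor.get_obs();print(o['tool_pos'],o['wrist_force'],o['torque'],o['gripper_width'])
w=cap('wrist'); cv2.imwrite('pics/w2.png',cv2.convertScaleAbs(w['image'][:,:,::-1],alpha=1.5))
E
```

```text
[0.55526658 0.08239634 0.13467122] [ 0.57700381 -0.42541822  0.21158129] [ 0.00925155 -0.04944536  0.01328199] 0.04261931864922703
```

View pics/w2.png

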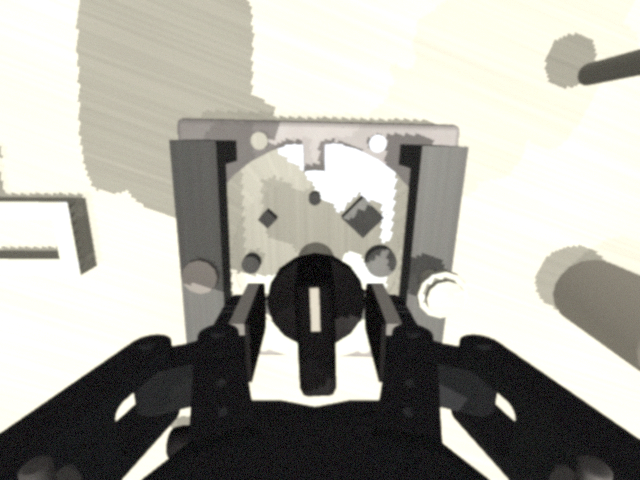

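The knob bar at (316,330) sits centred and parallel between the pads at (248,330) and (382,330), so I close the jaws.

apply_moves(steps=[[0,0,0,0],[0,0,0,0],[0,0,0,0],[0,0,0,0],[0,0,0,0]], claw=0)

```text
time_s: 3.95
tool_pos: [0.5571, 0.0833, 0.1376]
orientation: [1.81, 2.567, 0.004]
wrist_force: [-0.9, 2.8, 5.5]
gripper_width: 0.0129
```

apply_moves(steps=[[0,0,0,-0.5],[0,0,0,-1],[0,0,0,-2],[0,0,0,-3],[0,0,0,-3]])

```text
time_s: 4.37
tool_pos: [0.5571, 0.0833, 0.1376]
orientation: [2.019, 2.406, 0.004]
wrist_force: [-1.2, 4.0, 6.4]
gripper_width: 0.0129
```

```bash
cat > s.py <<'E'
from h import *
from scipy.spatial.transform import Rotation as R
o=monitor.get_obs();x=R.from_rotvec(o['orientation']).as_matrix()[:,0]
print(o['tool_pos'].round(4),'yaw',np.degrees(np.arctan2(x[1],x[0])).round(2),o['wrist_force'].round(2),o['torque'].round(3),o['gripper_width'].round(4),o['joint_efforts'][5].round(3))
E
python3 s.py
```

```text
Traceback (most recent call last):
  File "s.py", line 4, in <module>
    print(o['tool_pos'].round(4),'yaw',np.degrees(np.arctan2(x[1],x[0])).round(2),o['wrist_force'].round(2),o['torque'].round(3),o['gripper_width'].round(4),o['joint_efforts'][5].round(3))
                                                                                                                                 ^^^^^^^^^^^^^^^^^^^^^^^^
AttributeError: 'float' object has no attribute 'round'
```

```bash
sed -i "s/o\['gripper_width'\].round(4)/round(o['gripper_width'],4)/" s.py && python3 s.py
```

```text
[0.5571 0.0833 0.1376] yaw 99.99 [-1.18  4.01  6.38] [0.64  0.373 0.169] 0.0129 -0.501
```

apply_moves(steps=[[0,0.001,0.002,0],[0,0,0,-2],[0,0,0,-3],[0,0,0,-3],[0,0,0,-3]])

```text
time_s: 4.78
tool_pos: [0.557, 0.0833, 0.1376]
orientation: [2.24, 2.202, 0.0]
wrist_force: [3.2, 2.2, -8.2]
gripper_width: 0.0129
```

```bash
python3 s.py
```

```text
[0.557  0.0833 0.1376] yaw 89.02 [ 3.21  2.22 -8.16] [ 0.403 -0.98   0.175] 0.0129 -0.485
```

apply_moves(steps=[[0.0005,0,-0.001,-3],[0,0,0,-3],[0,0,0,-3],[0,0,0,-3],[0,0,0,-3]])

```text
time_s: 5.2
tool_pos: [0.5571, 0.0833, 0.1376]
orientation: [2.508, 1.89, 0.0]
wrist_force: [-0.3, 0.2, 0.8]
gripper_width: 0.0131
```

apply_moves(steps=[[0,0,0,-3],[0,0,0,-3],[0,0,0,-3],[0,0,0,-3],[0,0,0,-3]])

```text
time_s: 5.62
tool_pos: [0.5571, 0.0833, 0.1376]
orientation: [2.733, 1.547, 0.0]
wrist_force: [-0.2, 0.8, 1.2]
gripper_width: 0.0129
```

apply_moves(steps=[[0,0,0,-3],[0,0,0,-3],[0,0,0,-3],[0,0,0,-3],[0,0,0,-3]])

```text
time_s: 6.03
tool_pos: [0.5571, 0.0833, 0.1376]
orientation: [2.912, 1.177, 0.0]
wrist_force: [-0.2, 2.1, 0.3]
gripper_width: 0.0129
```

```bash
python3 s.py
```

```text
[0.5571 0.0833 0.1376] yaw 44.02 [-0.17  2.07  0.29] [0.158 0.02  0.166] 0.0129 -0.489
```

Torque is steady at about 0.17 N m. I go on to about 32°, then slow down.

apply_moves(steps=[[0,0,0,-3],[0,0,0,-3],[0,0,0,-3],[0,0,0,-2],[0,0,0,-1]])

```text
time_s: 6.45
tool_pos: [0.557, 0.0833, 0.1376]
orientation: [3.018, 0.867, 0.0]
wrist_force: [-0.8, 1.2, 1.1]
gripper_width: 0.0125
```

apply_moves(steps=[[0,0,0,-1],[0,0,0,-1],[0,0,0,-1],[0,0,0,-1],[0,0,0,-1]])

```text
time_s: 6.87
tool_pos: [0.557, 0.0833, 0.1376]
orientation: [3.054, 0.733, 0.0]
wrist_force: [-1.6, -1.0, 4.7]
gripper_width: 0.0131
```

```bash
python3 s.py
```

```text
[0.557  0.0833 0.1376] yaw 27.0 [-1.61 -1.03  4.7 ] [-0.326  0.146  0.161] 0.0131 -0.071
```

apply_moves(steps=[[0,0,0,-0.8],[0,0,0,-0.8],[0,0,0,-0.8],[0,0,0,-0.8],[0,0,0,-0.8]])

```text
time_s: 7.28
tool_pos: [0.557, 0.0833, 0.1376]
orientation: [3.078, 0.627, 0.001]
wrist_force: [-1.8, -2.3, 5.6]
gripper_width: 0.0128
```

```bash
python3 s.py
```

```text
[0.557  0.0833 0.1376] yaw 23.01 [-1.77 -2.25  5.6 ] [-0.432  0.203  0.107] 0.0128 -0.035
```

apply_moves(steps=[[0,0,0,-0.4],[0,0,0,-0.4],[0,0,0,-0.4],[0,0,0,-0.4],[0,0,0,-0.4]])

```text
time_s: 7.7
tool_pos: [0.557, 0.0833, 0.1376]
orientation: [3.088, 0.573, 0.001]
wrist_force: [-0.8, -0.5, 5.6]
gripper_width: 0.0133
```

```bash
python3 s.py
```

```text
[0.557  0.0833 0.1376] yaw 21.03 [-0.78 -0.45  5.62] [-0.434  0.221  0.187] 0.0133 0.05
```

apply_moves(steps=[[0,0,0,-0.3],[0,0,0,-0.3],[0,0,0,-0.3],[0,0,0,-0.3],[0,0,0,0]])

```text
time_s: 8.12
tool_pos: [0.557, 0.0833, 0.1376]
orientation: [3.094, 0.541, 0.001]
wrist_force: [-0.6, -1.1, 5.5]
gripper_width: 0.0126
```

```bash
python3 s.py && python3 -c "
from h import *
w=cap('wrist'); print(proj(w,[[.5373,.1395,.104],[.5373,.1395,.096]]))
b=cap('side')
A=cv2.resize(w['image'][180:420,280:600,::-1],(640,480)); B=load('side')['image'][255:345,260:410,::-1]
p=proj(b,[[.5373,.1395,.104],[.5373,.1395,.096]]);print(p)
B=cv2.resize(B,(600,360),interpolation=cv2.INTER_CUBIC); A=cv2.resize(w['image'][::,::,::-1],(320,240))
B0=cv2.resize(cv2.imread('pics/side0.png')[255:345,260:410],(600,360),interpolation=cv2.INTER_CUBIC)
cv2.imwrite('pics/c3.png',cv2.convertScaleAbs(np.vstack([cv2.resize(B0,(500,300)),cv2.resize(B,(500,300))]),alpha=1.3))"
```

```text
[0.557  0.0833 0.1376] yaw 19.83 [-0.59 -1.15  5.45] [-0.368  0.219  0.041] 0.0126 0.109
[[316.6273499  160.27403555]
 [316.5468502  159.12377674]]
[[330.88052969 292.72780672]
 [330.70978969 296.56868616]]
```

View pics/c3.png

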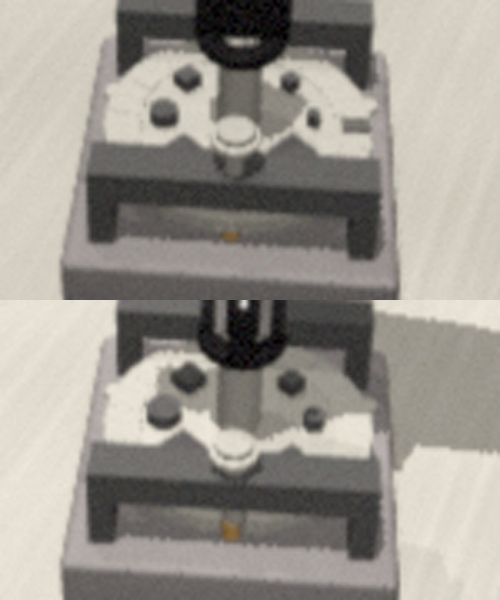

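In the side view the pin head moved down about 4.5 px (crop y 130 to 145). An 8 mm drop should give 3.8 px, so the pin has dropped unpushed. I'll release and rise.

apply_moves(steps=[[0,0,0,0],[0,0,0,0],[0,0,0,0],[0,0,0,0],[0,0,0,0]], claw=0.5)

```text
time_s: 8.63
tool_pos: [0.5567, 0.0836, 0.1371]
orientation: [-3.094, -0.542, 0.001]
wrist_force: [0.3, -0.6, 0.6]
gripper_width: 0.0427
```

apply_moves(steps=[[0,0,0.01,0],[0,0,0.02,0],[0,0,0.02,0],[0,0,0.02,0],[0,0,0,0]])

```text
time_s: 9.05
tool_pos: [0.5592, 0.0839, 0.2122]
orientation: [3.094, 0.543, 0.01]
wrist_force: [0.9, -0.2, 0.3]
gripper_width: 0.0427
```

```bash
python3 s.py; python3 -c "
from h import *
w=cap('wrist'); print(proj(w,[[.538,.1400,.096],[.557,.083,.144]]))
cv2.imwrite('pics/w4.png',cv2.convertScaleAbs(w['image'][:,:,::-1],alpha=1.5))"
```

```text
[0.5592 0.0839 0.2122] yaw 19.89 [ 0.91 -0.15  0.34] [ 0.031 -0.072 -0.033] 0.0427 -0.001
[[312.66020466 151.40153494]
 [310.22951199 264.6531193 ]]
```

View pics/w4.png

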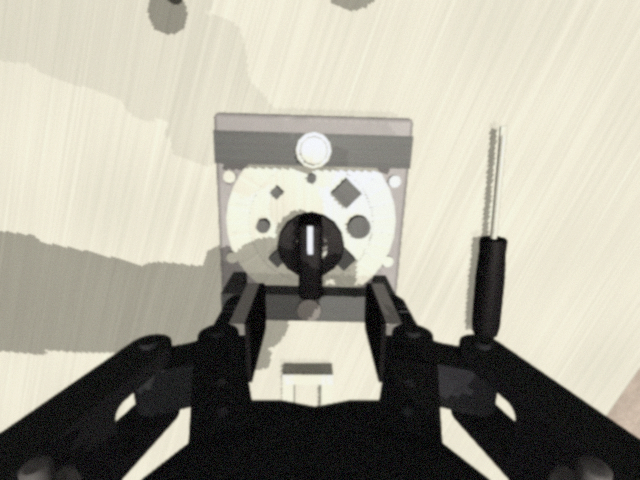

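Pin head at (313.5,149), within 3 px of the prediction, and the white line points at it. I close the jaws and move over the pin.

apply_moves(steps=[[-0.0062,0.0189,0,0],[-0.0062,0.0189,0,0],[-0.0063,0.0188,0,0],[0,0,0,0],[0,0,-0.02,0]], claw=0)

```text
time_s: 9.52
tool_pos: [0.5399, 0.1414, 0.19]
orientation: [-3.094, -0.546, -0.008]
wrist_force: [1.0, 0.1, 0.4]
gripper_width: 0.0
```

apply_moves(steps=[[0,0,-0.02,0],[0,0,-0.02,0],[0,0,-0.015,0],[0,0,-0.006,0],[0,0,0,0]])

```text
time_s: 9.93
tool_pos: [0.5367, 0.1394, 0.1244]
orientation: [3.094, 0.542, -0.006]
wrist_force: [-0.3, -0.1, -0.6]
gripper_width: -0.0002
```

```bash
python3 s.py; python3 -c "
from h import *
w=cap('wrist');
cv2.imwrite('pics/w5.png',cv2.convertScaleAbs(w['image'][:,:,::-1],alpha=1.5))"
```

```text
[0.5367 0.1394 0.1244] yaw 19.88 [-0.26 -0.08 -0.59] [-0.043  0.001  0.004] -0.0002 -0.003
```

View pics/w5.png

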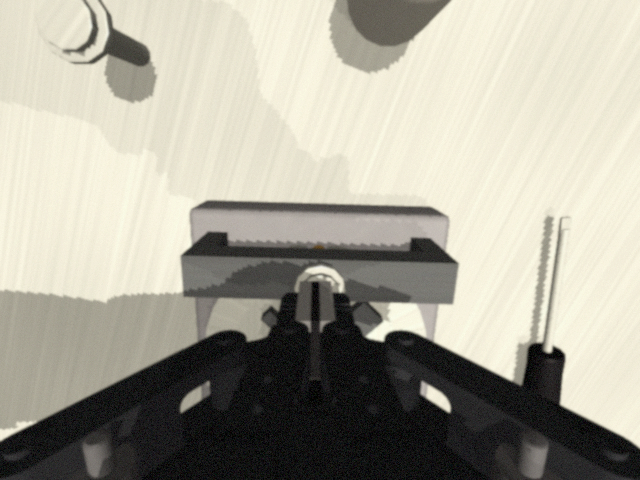

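The closed fingertips at (316,290) are over the pin head at (320,275). I push slowly.

apply_moves(steps=[[0,0,-0.001,0],[0,0,-0.001,0],[0,0,-0.001,0],[0,0,-0.001,0],[0,0,-0.001,0]])

```text
time_s: 10.4
tool_pos: [0.5384, 0.1402, 0.1217]
orientation: [-3.094, -0.543, -0.001]
wrist_force: [0.5, 0.3, 0.5]
gripper_width: -0.0003
```

apply_moves(steps=[[0,0,-0.0005,0],[0,0,-0.0005,0],[0,0,-0.0005,0],[0,0,-0.0005,0],[0,0,-0.0005,0]])

```text
time_s: 10.82
tool_pos: [0.5381, 0.1402, 0.1188]
orientation: [-3.094, -0.543, 0.0]
wrist_force: [0.0, 0.1, -0.1]
gripper_width: 0.0
```

apply_moves(steps=[[0,0,-0.0005,0],[0,0,-0.0005,0],[0,0,-0.0005,0],[0,0,-0.0005,0],[0,0,-0.0005,0]])

```text
time_s: 11.23
tool_pos: [0.5387, 0.1403, 0.1168]
orientation: [-3.094, -0.543, -0.002]
wrist_force: [-0.9, -0.3, 3.8]
gripper_width: 0.0004
```

apply_moves(steps=[[0,0,-0.0005,0],[0,0,-0.0005,0],[0,0,-0.0005,0],[0,0,-0.0005,0],[0,0,-0.0005,0]])

```text
time_s: 11.65
tool_pos: [0.5382, 0.1402, 0.1138]
orientation: [-3.094, -0.543, -0.0]
wrist_force: [-0.2, 0.0, 5.3]
gripper_width: 0.0001
```

Contact came at about 0.118, as expected, and friction is about 5 N. I continue.

apply_moves(steps=[[0,0,-0.0005,0],[0,0,-0.0005,0],[0,0,-0.0005,0],[0,0,-0.0005,0],[0,0,-0.0005,0]])

```text
time_s: 12.07
tool_pos: [0.5381, 0.1401, 0.1112]
orientation: [3.094, 0.543, -0.0]
wrist_force: [-0.3, -0.3, 5.0]
gripper_width: -0.0002
```

apply_moves(steps=[[0,0,-0.0005,0],[0,0,-0.0004,0],[0,0,-0.0004,0],[0,0,0,0],[0,0,0,0]])

```text
time_s: 12.48
tool_pos: [0.5382, 0.1401, 0.1103]
orientation: [3.094, 0.543, 0.0]
wrist_force: [-1.7, -0.3, 7.2]
gripper_width: 0.0002
```

apply_moves(steps=[[0,0,-0.0004,0],[0,0,-0.0003,0],[0,0,-0.0003,0],[0,0,0,0],[0,0,0,0]])

```text
time_s: 12.9
tool_pos: [0.5382, 0.1401, 0.1102]
orientation: [3.094, 0.543, 0.001]
wrist_force: [-4.7, -0.8, 15.9]
gripper_width: -0.0001
```

The tool stopped at z 0.1102 (tips at 0.0882) with force rising to 16 N, so the pin is seated. I retract and check.

apply_moves(steps=[[0,0,0.002,0],[0,0,0.01,0],[0,0,0.03,0],[0,0,0.04,0],[0,0,0.04,0]])

```text
time_s: 13.32
tool_pos: [0.5368, 0.1398, 0.2314]
orientation: [3.094, 0.543, -0.005]
wrist_force: [0.6, -0.1, 0.5]
gripper_width: 0.0001
```

apply_moves(steps=[[-0.03,0,0,0],[-0.03,0,0,0],[-0.03,0,0,0],[0,0,0,0],[0,0,0,0]])

```text
time_s: 13.73
tool_pos: [0.4468, 0.1401, 0.2313]
orientation: [3.094, 0.544, -0.0]
wrist_force: [-0.2, -0.0, -0.1]
gripper_width: 0.0001
```

```bash
python3 s.py; python3 -c "
from h import *
b=cap('side');t=cap('top'); w=cap('wrist')
print(proj(b,[[.538,.1402,.088],[.538,.1402,.096]]),proj(w,[[.538,.1402,.088]]))
B=cv2.resize(b['image'][230:345,240:410,::-1],(680,460),interpolation=cv2.INTER_CUBIC)
cv2.imwrite('pics/c6.png',cv2.convertScaleAbs(B,alpha=1.3))
d=cv2.absdiff(t['image'],cv2.imread('pics/top0.png')[:,:,::-1]).max(2)
for n,(x,y) in dict(bottle=(172,279),clamp=(395,243),driver=(290,178),plug=(323,256)).items(): print(n,(d[y-8:y+9,x-12:x+13]>60).sum())
T=t['image'][150:300,140:430,::-1]; cv2.imwrite('pics/c7.png',cv2.convertScaleAbs(cv2.resize(np.vstack([cv2.imread('pics/top0.png')[150:300,140:430],T]),(580,600)),alpha=1.4))"
```

```text
[0.4468 0.1401 0.2313] yaw 19.94 [-0.2  -0.01 -0.06] [ 0.014 -0.011  0.007] 0.0001 0.026
[[329.95303154 300.52587469]
 [330.11726225 296.73783256]] [[421.61126004 268.09586997]]
bottle 0
clamp 0
driver 0
plug 0
```

View pics/c6.png

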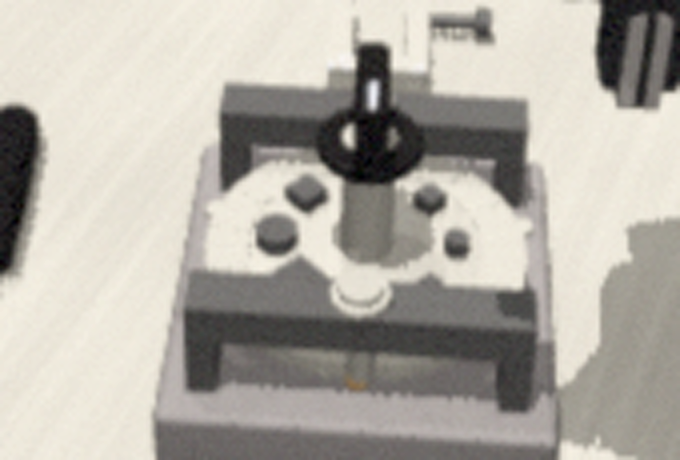

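View pics/c7.png

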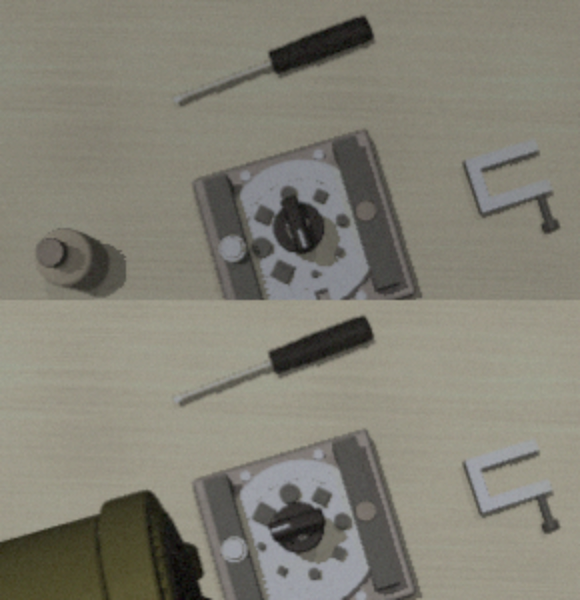

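The pin's collar sits on the bridge, the line points to the pin, and the plug, clamp and screwdriver have not moved. Handing in.

```bash
python3 -c "
from rig import job
print(job.sign_off())"
```

```text
the job is handed in; nothing more can be done
None
```

The punch turret is locked and the job was handed in at about 14 s of the 64 s allowed.

- **Turn:** I gripped the bar knob and turned it about 90° clockwise (negative), slowing to 0.2 rad/s and below near the notch. I stopped when the side view showed the pin had dropped: about 4.5 px lower, where 8 mm should give 3.8 px. In the readings taken, turning torque stayed below about 0.2 N m. I saw no torque rise, because I stopped before the turret pressed on the pin.
- **Push:** After letting go of the knob, I pushed the pin straight down with the closed fingertips, against about 5 N of friction. It seated with the tips at about 88 mm, where the force rose to 16 N without further motion. I then lifted clear, and the force readings returned to about zero.
- **Last checks:** The side view shows the collar on the bridge, and the white line points to the pin's bridge. The plug, screwdriver and clamp look unmoved in before-and-after top views.
- **Not checked:** The arm hid the bottle in the last top view, so the zero change my script reported there means nothing. The tool passed well clear of the bottle, and an earlier wrist view, just before the push, showed part of it.

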